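# Lock the carving carrier with a tapered locating pin

### The job

The carrier that holds the carving blank has slid too far to one side on its bench jig, so its hole no longer lies over the bore in the bar beneath. Take the tapered pin out of its wooden stand, put its tip in the carrier's hole and use it to draw the carrier back until you feel the tip drop into the bore, then press it down so that it pulls the two holes into line and ends upright, fully home with its collar flush on the carrier, and let go of it. Press steadily and give way when it binds: never hammer the pin or push it harder than about 40 N, and leave the mallet, the jar and the gouge where they are.

Things in the scene. Friction and masses are not known exactly. Their poses are not given: they have to be found in the camera images.
- pin_grip (a point): Centre of the pin's dark wooden cylindrical head, the place to grip: 22 mm diameter, 44 mm tall. Loose pin, about 0.14 kg, hanging upright by its collar in the stand. Its own z points up. Below the head: steel collar 30 mm diameter, 6 mm thick (-22 to -28 mm from this point); shank 18 mm diameter (-28 to -54); taper narrowing evenly to a flat 12 mm tip at -80 mm.
- pin_collar (a point): On the pin's axis at the underside of its collar, 28 mm below pin_grip: the face that must come to rest on the carrier. While the pin drags the carrier sideways, rubbing in its hole alone can hold back up to about 6 N of downward push; a light push of about 10 to 15 N lets the tip drop when it is over the bore. Pressing it home takes under 25 N.
- stand: Fixed light wooden stand, 80 x 80 mm and 62 mm tall, two cheeks under a 12 mm top with a 21 mm through hole at its centre in which the pin hangs. Origin: on the table under the hole; z up.
- jig: Fixed steel bench jig that carries the bored bar and, over it, the sliding carrier. Origin: on the table; x points towards the carving blank, y is the sliding direction of the carrier, z up. It stands 57 mm tall under the carrier, with bolts at the corners of its 310 x 170 mm foot.
- bar_nominal (a point): Point over the jig's origin at the top face of the flat steel bar under the carrier, 57 mm above the table. The bar is 12 mm thick with one 19 mm through bore, free space below. It is bolted tight in slots: the bore stands anywhere from 18 mm to the jig's -y side to 6 mm to its +y side of this point (in x, on it). It does not move; the carrier hides it and it is not measured, so feel for it with the tip.
- plate_hole (a point): Centre, at the top face, of the 19 mm through hole in the carrier's flat aluminium tongue: 10 mm thick, top 68 mm above the table, 1 mm above the bar. The carrier slides only along the jig's y, with about 7 N of friction, and stays where it is left; it starts 12 to 16 mm to the +y side of the jig's origin, so always 6 to 34 mm to the +y side of the bore.
- blank (a point): Centre of the top of the carving blank, a wooden board 150 mm (jig x) by 200 x 35 mm fixed on the carrier, 155 mm from the hole in the jig's +x; its top is 103 mm above the table and its near edge 80 mm from the hole.
- mallet: Round wooden carver's mallet standing on its head, 84 mm diameter, 235 mm tall, a bystander. Origin: centre of its underside.
- jar: Open white ceramic pot, 72 mm diameter, 100 mm tall, a bystander. Origin: centre of its underside.
- gouge: Carving gouge, dark wooden handle, 200 mm long, 26 mm thick, lying on the table, a bystander. Origin: under its middle; x along it.

How it is judged:
At the end, for the whole second after the job is handed in: The pin's collar rests on the carrier (its underside no more than 2 mm above the carrier's top face, within 2.5 mm of the hole's centre), which its full shank allows only when it has gone through both holes and drawn them into line; the pin is upright within 0.06 rad and released (z of pin_collar in the frame of plate_hole between -0.003 and 0.002 m and horizontal distance between pin_collar and plate_hole below 0.0025 m and angle between pin_grip's own z axis and vertical below 0.06 rad and contact force between pin and the fingers below 0.1 N); the robot touches nothing.
It fails at once if the pin is forced: it presses on the jig, carrier or bar with more than 50 N (contact force between pin and jig above 50 N).
It fails at once if the mallet is displaced by more than 20 mm (distance of mallet from where it was at the start of the episode above 0.02 m).
It fails at once if the jar is displaced by more than 20 mm (distance of jar from where it was at the start of the episode above 0.02 m).
It fails at once if the gouge is displaced by more than 20 mm (distance of gouge from where it was at the start of the episode above 0.02 m).
It also fails if it takes over 70 s, if anything falls off the work surface, if the arm or the gripper's body presses on something with over 40 N, if the wrist force passes 120 N, or if a joint passes its speed limit or range.

### The arm

A 6-joint arm with a two-finger parallel gripper is mounted at the origin on the work surface. World frame = base frame: x ahead of the robot, y to its left, z up, the work surface at z = 0. Lengths are in m, angles in rad, forces in N, time in s.
With the tool pointing down it reaches from about 0.325 to 0.9 m from the base axis. Payload 3.5 kg.
Tool frame: the origin (TCP) lies between the finger pads; the fingertips stand 19 mm ahead of it and the grasp point (between the pads) is the TCP; z points along the fingers, y is the line along which they close (so a half turn about z gives the same grasp; the last joint's range is limited). The gripper opens to 85 mm and grips with 20 to 120 N. Pads are 22 mm wide; open, the fingers measure 114 mm over their backs; the gripper's body (76 mm by 85 mm) begins 54 mm behind the grasp point. The pads swing forward as they close: fully open they stand 13 mm farther back than shut.
Start: joints at [-1.241, 0.276, -0.026, 1.268, 0, 1.467], TCP at [0.262, -0.567, 0.25] pointing down, gripper open.
Joint ranges: [-3.12, 3.12], [-0.85, 1.88], [-1.08, 1.24], [-1.95, 2.15], [-1.57, 1.53], [-3.14, 3.14]. Speed limits (rad/s): [2.57, 2.57, 3.14, 3.14, 3.14, 3.14].

### API

Orientations are given as [roll, pitch, yaw] about the fixed x, y, z axes, in that order (R = Rz(yaw) Ry(pitch) Rx(roll)).
In Python, from station import * gives the robot as it stands. The module is installed in compiled form; this text tells all that it offers.
- The arm moves only by the tool step_arm, never from a script. Its argument "deltas" is a list of rows, each a list of 2 entries, a list of its own where there are three numbers: the shift along the tool's x, y, z in mm, then the turn about the tool's z in degrees. A call has 1 to 5 rows; each row is the pose to reach, as a shift and turn from the pose commanded when the call began, along the tool's axes at that moment; what a row does not reach only later rows make up. A row lasts 1/12 s, in which the tool goes at most 41.7 mm and 7.16 degrees, less where a joint would pass 70% of its speed; a pose out of reach is approached as far as the arm can. A call with a gripper value outside its range is refused whole. "grip" is the closure, from 0 (fully open) to 1 (shut), set as the call begins (left out, the last holds). The fingers move at their own pace and stop on an object; the grip force is fixed at half the most. Time passes only in rows, so rows that repeat a pose let the fingers close. It gives the time, the measured TCP pose, the force, the opening and the grip force at its end, in the units of the state.
- read_state(): the state, without advancing time (a new reading comes with each control period).
- snapshot(name): name is "scene" or "top" or "wrist"; returns (picture, depth): 384x512x3 uint8, red, green, blue; 384x512 float32, m along the optical axis (not along the pixel's ray), 0 where there is no reading.
- get_calibration(name): a dict with "fx", "fy", "cx", "cy" (pixels), "position" and "attitude" of the camera in the world; the wrist camera has in their place "T_tool_cam" (4x4, takes a point from camera to tool coordinates, whose origin is the TCP and whose axes are the flange's). Camera axes: x right, y down, z forward; pixel columns grow to the right and rows downward; lengths in m; the calibration is good to about 2 mm. A picture is of the moment at which its call begins: read the wrist's pose just before it. get_calibration takes no time and is no camera call.
- finish_job(): hands the job in; it is judged then, once.
The state is a dict: "time_s": time; "joint_pos": joint angles; "joint_vel": joint speeds; "effort": joint torques, N m; "tool_pos": TCP position; "tcp_rot": TCP orientation; "ft_force": force on the tool from outside, world axes, zero at the start; "moment": the same for the moment, N m; "gripper_width": finger opening in m; "gripper_force": force on a finger pad.
Only numpy, scipy, OpenCV 4.12 (cv2) and the standard library are available. Lean on these libraries where they do the work, as an engineer would, in place of code of your own. Each camera call takes 0.05 s, during which the arm holds its last target. There are 200 camera calls.

## Working session

There is one attempt and no reset: what is moved stays moved. The work goes in short steps, Python scripts to look and compute and a tool call to move; the robot and the scene stay as the last step left them, time stands still between calls to the robot, and variables do not carry over. Pictures are saved under pics/ and viewed, at most 10 in all, crops included, and the job is handed in when it is done.

Besides the shell and the picture viewer there is one more tool, called after "Call:" in YAML: its name, and indented under it one key for each argument. step_arm: Moves the arm, as the interface text tells. Its arguments: {"type":"object","properties":{"deltas":{"type":"array"},"grip":{"type":"number"}},"required":["deltas"]}

```bash
mkdir -p pics; python3 - <<'E'
from station import *
import cv2,numpy as np
s=read_state();print({k:np.round(v,3).tolist() for k,v in s.items()})
ims=[]
for n in ["scene","top"]:
    p,d=snapshot(n);np.savez(n+".npz",p=p,d=d);cv2.imwrite(f"pics/{n}0.png",p[:,:,::-1]);print(n,get_calibration(n))
print(get_calibration("wrist"))
E
```

```text
{'time_s': 0.0, 'joint_pos': [-1.241, 0.277, -0.028, 1.268, -0.0, 1.467], 'joint_vel': [-0.001, 0.001, -0.001, -0.0, -0.002, -0.001], 'effort': [0.002, -44.551, 29.521, 0.016, -0.0, -0.0], 'tool_pos': [0.262, -0.567, 0.249], 'tcp_rot': [-3.139, -0.0, 0.433], 'ft_force': [-0.654, -0.036, -0.335], 'moment': [0.049, 0.0, -0.033], 'gripper_force': 0.0, 'gripper_width': 0.085}
scene {'fx': 349.4239762868469, 'fy': 349.4239762868469, 'cx': 254.33968281216696, 'cy': 195.0823515976783, 'position': array([ 1.34948277, -0.09647305,  0.64454212]), 'attitude': array([-2.17644669,  0.00774686,  1.44016554])}
top {'fx': 482.3366772317507, 'fy': 482.3366772317507, 'cx': 260.37601309569305, 'cy': 183.7927082332882, 'position': array([0.30970152, 0.00492625, 1.42346264]), 'attitude': array([-2.95054340e+00, -8.12601870e-04, -1.58907994e+00])}
{'fx': 334.7326394949045, 'fy': 334.7326394949045, 'cx': 255.54649700309074, 'cy': 185.1400734157838, 'T_tool_cam': array([[ 1.17077143e-05, -9.51325619e-01, -3.08187551e-01,
         7.82114527e-02],
       [ 9.99999879e-01,  1.62483797e-04, -4.63572540e-04,
         7.40309877e-04],
       [ 4.91083917e-04, -3.08187508e-01,  9.51325506e-01,
        -1.24364586e-01],
       [ 0.00000000e+00,  0.00000000e+00,  0.00000000e+00,
         1.00000000e+00]])}
```

View pics/top0.png

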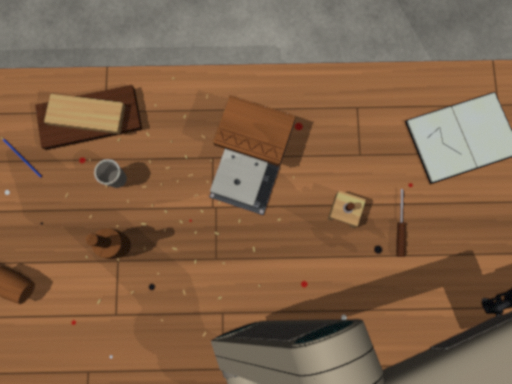

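View pics/scene0.png

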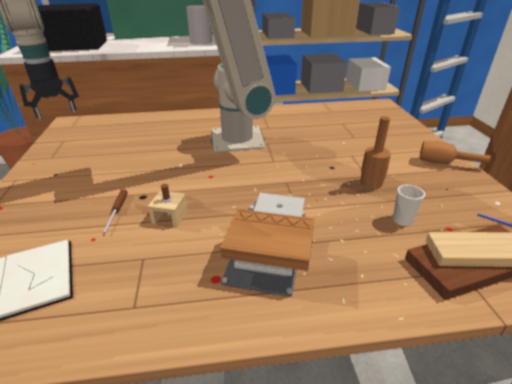

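The top view shows the pin head at about (350,207), the carrier hole at (237,182) and the blank's centre near (255,129). The gouge is at (402,222), the jar at (108,172) and the mallet at (110,243).

```bash
cat > h.py <<'E'
from station import *
import cv2,numpy as np
from scipy.spatial.transform import Rotation as R
def pose(s):
    T=np.eye(4);T[:3,:3]=R.from_euler('xyz',s["tcp_rot"]).as_matrix();T[:3,3]=s["tool_pos"];return T
def camT(n,s=None):
    c=get_calibration(n)
    if n=="wrist": return c,pose(s)@c["T_tool_cam"]
    T=np.eye(4);T[:3,:3]=R.from_euler('xyz',c["attitude"]).as_matrix();T[:3,3]=c["position"];return c,T
def cast(c,T,uv,z):
    d=T[:3,:3]@np.array([(uv[0]-c["cx"])/c["fx"],(uv[1]-c["cy"])/c["fy"],1]);o=T[:3,3]
    return o+d*(z-o[2])/d[2]
E
python3 - <<'E'
from h import *
p=np.load("top.npz")["p"];c,T=camT("top")
for n,uv,z in [("pin",(350,207),.10),("hole",(237,182),.068),("blank",(255,129),.103)]: print(n,cast(c,T,uv,z).round(4))
hsv=cv2.cvtColor(p,cv2.COLOR_RGB2HSV)
m=((hsv[...,1]<40)&(hsv[...,2]>140)).astype(np.uint8);m[:140]=0;m[215:]=0;m[:,:200]=0;m[:,290:]=0
cs=max(cv2.findContours(m,0,2)[0],key=cv2.contourArea);r=cv2.minAreaRect(cs);b=cv2.boxPoints(r);print(r,[cast(c,T,q,.068).round(3).tolist() for q in b])
E
```

```text
pin [ 0.4957 -0.2478  0.1   ]
hole [0.5782 0.0659 0.068 ]
blank [0.7244 0.0116 0.103 ]
((238.1000213623047, 176.70001220703125), (44.271888732910156, 43.63943099975586), 18.434947967529297) [[0.555, 0.143, 0.068], [0.677, 0.103, 0.068], [0.633, -0.018, 0.068], [0.513, 0.023, 0.068]]
```

Call:
step_arm:
  deltas:
    - [[35, -19, 0], -7]
    - [[70, -38, 0], -14]
    - [[105, -57, 0], -21]
    - [[140, -76, 0], -28]
    - [[175, -95, 0], -35]

```text
time_s: 0.52
tool_pos: [0.3816, -0.4059, 0.2498]
tcp_rot: [-3.141, -0.0, 1.049]
ft_force: [1.7, -0.5, -0.2]
gripper_width: 0.0852
gripper_force: 0.0
```

Call:
step_arm:
  deltas:
    - [[0, 0, 0], -7]
    - [[0, 0, 0], -14]
    - [[0, 0, 0], -21]
    - [[0, 0, 0], -28]
    - [[0, 0, 0], -35]

```text
time_s: 0.93
tool_pos: [0.3811, -0.4071, 0.2497]
tcp_rot: [-3.141, -0.001, 1.661]
ft_force: [-0.5, -0.4, 0.5]
gripper_width: 0.0859
gripper_force: 0.0
```

Call:
step_arm:
  deltas:
    - [[0, 0, 0], -7]
    - [[0, 0, 0], -14]
    - [[0, 0, 0], -21]
    - [[0, 0, 0], -28]
    - [[0, 0, 0], -35]

```text
time_s: 1.35
tool_pos: [0.3809, -0.4073, 0.2497]
tcp_rot: [3.141, -0.001, 2.271]
ft_force: [0.8, -0.8, -0.2]
gripper_width: 0.0852
gripper_force: 0.0
```

Call:
step_arm:
  deltas:
    - [[0, 0, 0], -7]
    - [[0, 0, 0], -14]
    - [[0, 0, 0], -21]
    - [[0, 0, 0], -28]
    - [[0, 0, 0], -31]

```text
time_s: 1.77
tool_pos: [0.3809, -0.4074, 0.2497]
tcp_rot: [3.141, -0.001, 2.811]
ft_force: [0.1, -0.3, -0.3]
gripper_width: 0.0852
gripper_force: 0.0
```

Call:
step_arm:
  deltas:
    - [[-12, 38, 0], 0]
    - [[-24, 76, 0], 0]
    - [[-36, 114, 0], 0]
    - [[-48, 152, 0], 0]
    - [[-57, 188, 0], 0]

```text
time_s: 2.18
tool_pos: [0.4976, -0.2472, 0.2499]
tcp_rot: [3.141, -0.0, 2.806]
ft_force: [0.8, -0.1, -0.1]
gripper_width: 0.0854
gripper_force: 0.0
```

Call:
step_arm:
  deltas:
    - [[0, 0, 0], 0]
    - [[0, 0, 0], 0]

```text
time_s: 2.35
tool_pos: [0.4973, -0.2471, 0.2498]
tcp_rot: [-3.142, -0.001, 2.81]
ft_force: [-0.5, -0.1, -0.1]
gripper_width: 0.0853
gripper_force: 0.0
```

```bash
python3 - <<'E'
from h import *
s=read_state();p,d=snapshot("wrist");np.savez("w1.npz",p=p,d=d,rot=s["tcp_rot"],pos=s["tool_pos"]);cv2.imwrite("pics/w1.png",p[:,:,::-1]);print(s["tool_pos"],s["tcp_rot"])
E
```

```text
[ 0.49728988 -0.24710715  0.24977266] [-3.14158569e+00 -1.17462798e-03  2.81030767e+00]
```

View pics/w1.png

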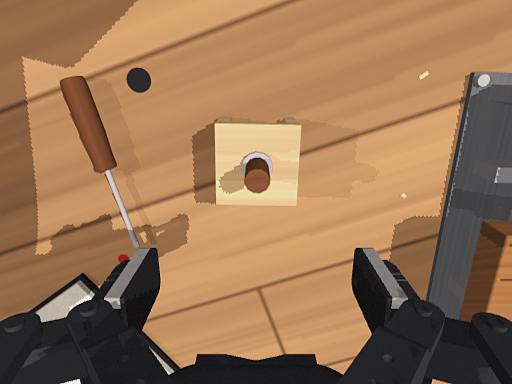

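The wrist view shows the pin head's top at about (257,181). The stand's top is a square with corners (215,124), (300,125), (297,206) and (216,205), square to the tool.

```bash
python3 - <<'E'
from h import *
w=np.load("w1.npz");s={"tcp_rot":w["rot"],"tool_pos":w["pos"]};c,T=camT("wrist",s);P=pose(s)
a=cast(c,T,(257,181),.112);b=np.mean([cast(c,T,q,.062) for q in [(215,124),(300,125),(297,206),(216,205)]],0)
for q in(a,b): print(q.round(4),(1e3*np.linalg.inv(P)@np.r_[q,1]).round(1)[:3])
hsv=cv2.cvtColor(w["p"],cv2.COLOR_RGB2HSV);print(w["d"][181,257],hsv[181,257],hsv[170,257])
E
```

```text
[ 0.4993 -0.2476  0.112 ] [ -2.2   0.2 137.8]
[ 0.5003 -0.2477  0.062 ] [ -3.2   0.5 187.8]
0.27398938 [ 10 158 140] [ 11 154 157]
```

Call:
step_arm:
  deltas:
    - [[-3, 0, 35], 0]
    - [[-3, 0, 70], 0]
    - [[-3, 0, 105], 0]
    - [[-3, 0, 135], 0]
    - [[-3, 0, 156], 0]

```text
time_s: 2.82
tool_pos: [0.4968, -0.2503, 0.091]
tcp_rot: [3.141, -0.004, 2.804]
ft_force: [-0.8, 0.4, -0.7]
gripper_width: 0.0854
gripper_force: 0.0
```

Call:
step_arm:
  deltas:
    - [[0, 0, 0], 0]
    - [[0, 0, 0], 0]
    - [[0, 0, 0], 0]
    - [[0, 0, 0], 0]
    - [[0, 0, 0], 0]
  grip: 1

```text
time_s: 3.23
tool_pos: [0.5012, -0.2509, 0.0965]
tcp_rot: [-3.141, 0.004, 2.806]
ft_force: [-0.1, 2.4, 3.0]
gripper_width: 0.0256
gripper_force: 1.9
```

Call:
step_arm:
  deltas:
    - [[0, 0, 0], 0]
    - [[0, 0, 0], 0]
    - [[0, 0, 0], 0]
    - [[0, 0, 0], 0]
    - [[0, 0, 0], 0]

```text
time_s: 3.65
tool_pos: [0.5017, -0.2497, 0.0966]
tcp_rot: [3.14, 0.004, 2.807]
ft_force: [0.5, 4.0, 6.6]
gripper_width: 0.0208
gripper_force: 58.3
```

Call:
step_arm:
  deltas:
    - [[0, 0, -10], 0]
    - [[0, 0, -35], 0]
    - [[0, 0, -70], 0]
    - [[0, 0, -105], 0]
    - [[0, 0, -130], 0]

```text
time_s: 4.07
tool_pos: [0.5, -0.2507, 0.228]
tcp_rot: [-3.139, 0.003, 2.807]
ft_force: [1.3, -1.1, -1.0]
gripper_width: 0.0205
gripper_force: 59.6
```

Call:
step_arm:
  deltas:
    - [[0, 0, 0], 0]
    - [[0, 0, 0], 0]
    - [[0, 0, 0], 0]

```text
time_s: 4.32
tool_pos: [0.4988, -0.2498, 0.2238]
tcp_rot: [-3.141, -0.001, 2.806]
ft_force: [-0.3, 0.1, -0.9]
gripper_width: 0.0206
gripper_force: 59.6
```

```bash
python3 - <<'E'
from h import *
s=read_state();p,d=snapshot("wrist");np.savez("w2.npz",p=p,d=d,rot=s["tcp_rot"],pos=s["tool_pos"]);cv2.imwrite("pics/w2.png",p[:,:,::-1]);print(s)
p,d=snapshot("scene");np.savez("s2.npz",p=p,d=d)
c,T=camT("scene");q=np.linalg.inv(T)@np.r_[s["tool_pos"],1];u=int(c["fx"]*q[0]/q[2]+c["cx"]);v=int(c["fy"]*q[1]/q[2]+c["cy"]);print(u,v)
cr=p[v-40:v+50,u-60:u+60];cv2.imwrite("pics/s2.png",cv2.resize(cr[:,:,::-1],None,fx=6,fy=6,interpolation=2))
E
```

```text
{'time_s': 4.3167, 'joint_pos': array([-5.79660382e-01,  1.74582906e-01, -2.11814537e-01,  1.18556425e+00,
       -8.93945772e-04, -2.44392807e-01]), 'joint_vel': array([ 0.00135639,  0.02072586, -0.02992036, -0.00153704,  0.00328056,
        0.00034508]), 'effort': array([-8.16352458e-04, -4.05461490e+01,  3.07007217e+01, -8.32648831e-02,
       -1.01135415e-02, -1.54053350e-04]), 'tool_pos': array([ 0.49883344, -0.24977541,  0.22383238]), 'tcp_rot': array([-3.14100725e+00, -1.34703878e-03,  2.80632521e+00]), 'ft_force': array([-0.28332947,  0.10888686, -0.88205598]), 'moment': array([0.01575492, 0.04655563, 0.01115558]), 'gripper_force': 59.62964415550232, 'gripper_width': 0.020643829915917632}
155 148
```

View pics/w2.png

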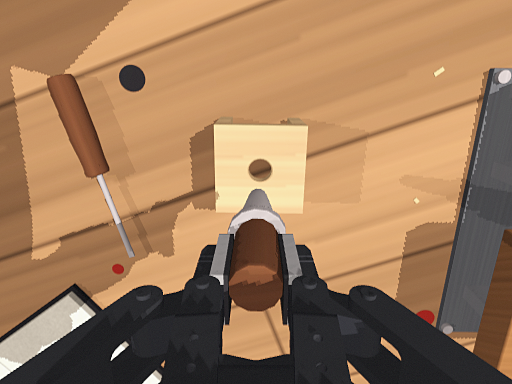

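View pics/s2.png

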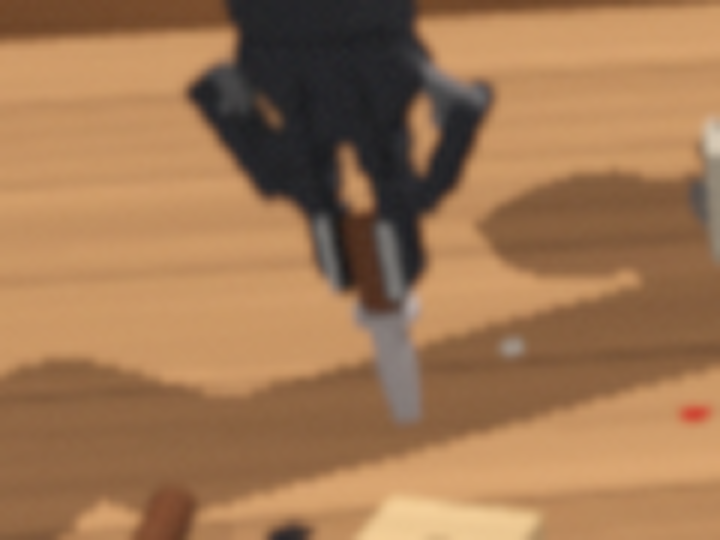

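The wrist view shows the pin gripped, with its head's top at about (257,287), collar near (258,225) and tip near (258,193). The scene crop shows it hanging between the pads, so I'll compare with the projected ideal axis to get the tilt.

```bash
python3 - <<'E'
from h import *
w=np.load("w2.npz");c=get_calibration("wrist");T=np.linalg.inv(c["T_tool_cam"])
def pr(x,y,z):
    q=T@np.array([x,y,z,1]);return (c["fx"]*q[0]/q[2]+c["cx"]).round(1),(c["fy"]*q[1]/q[2]+c["cy"]).round(1)
for g in (-.003,0.003): print(g,[(n,pr(0,0,g+z),pr(.0,r,g+z),pr(r,0,g+z)) for n,z,r in [("top",-.022,.011),("collartop",.022,.015),("tip",.08,.006)]])
# edges of the tip: grey pixel columns per row
p=w["p"];hsv=cv2.cvtColor(p,cv2.COLOR_RGB2HSV)
for v in range(186,246,6):
    g=[u for u in range(225,295) if hsv[v,u,1]<45]; print(v,(min(g),max(g),len(g)) if g else None)
cv2.imwrite("pics/w2c.png",cv2.resize(p[170:330,190:330,::-1],None,fx=4,fy=3.7,interpolation=2))
s=np.load("s2.npz")["p"]
E
```

```text
-0.003 [('top', (np.float64(258.8), np.float64(311.2)), (np.float64(289.7), np.float64(311.2)), (np.float64(258.9), np.float64(284.7))), ('collartop', (np.float64(257.9), np.float64(250.1)), (np.float64(289.1), np.float64(250.1)), (np.float64(257.9), np.float64(221.5))), ('tip', (np.float64(257.2), np.float64(205.7)), (np.float64(266.5), np.float64(205.7)), (np.float64(257.2), np.float64(197.0)))]
0.003 [('top', (np.float64(258.6), np.float64(300.5)), (np.float64(288.1), np.float64(300.5)), (np.float64(258.7), np.float64(274.9))), ('collartop', (np.float64(257.8), np.float64(244.2)), (np.float64(287.9), np.float64(244.2)), (np.float64(257.8), np.float64(216.4))), ('tip', (np.float64(257.1), np.float64(202.4)), (np.float64(266.2), np.float64(202.4)), (np.float64(257.1), np.float64(193.9)))]
186 None
192 (251, 264, 14)
198 (248, 267, 20)
204 (245, 269, 25)
210 (241, 272, 32)
216 (234, 279, 46)
222 (231, 282, 27)
228 (229, 284, 19)
234 (225, 291, 18)
240 (225, 293, 24)
```

View pics/w2c.png

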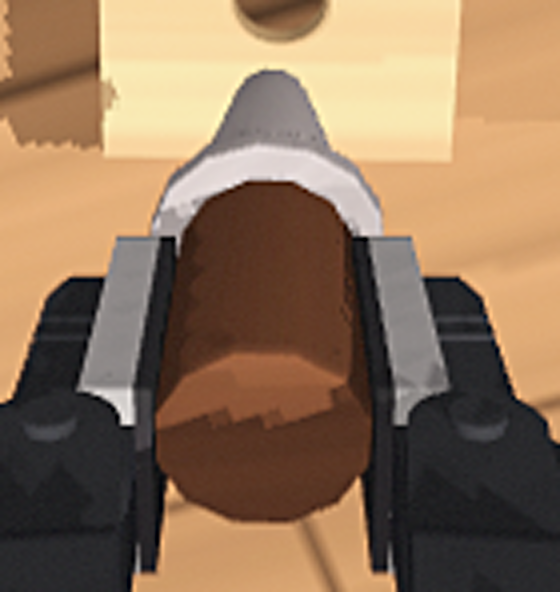

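The pin sits upright in the grip, about 7 mm low and 2 mm to the tool's +x. Next I'll carry it over towards the carrier.

Call:
step_arm:
  deltas:
    - [[3, 30, -5], 0]
    - [[6, 65, -5], 0]
    - [[9, 100, -5], 0]
    - [[12, 135, -5], 0]
    - [[15, 170, -5], 0]

```text
time_s: 4.83
tool_pos: [0.5402, -0.0828, 0.2273]
tcp_rot: [-3.141, -0.004, 2.806]
ft_force: [0.9, 0.3, -0.5]
gripper_width: 0.0205
gripper_force: 59.7
```

Call:
step_arm:
  deltas:
    - [[3, 35, 0], 0]
    - [[6, 70, 0], 0]
    - [[9, 105, 0], 0]
    - [[12, 135, 0], 0]
    - [[15, 154, 0], 0]

```text
time_s: 5.25
tool_pos: [0.5772, 0.0687, 0.2272]
tcp_rot: [-3.141, -0.003, 2.809]
ft_force: [-0.1, -0.3, -1.4]
gripper_width: 0.0211
gripper_force: 59.7
```

Call:
step_arm:
  deltas:
    - [[0, 0, 0], 0]
    - [[0, 0, 0], 0]
    - [[0, 0, 0], 0]

```text
time_s: 5.5
tool_pos: [0.5769, 0.0654, 0.2279]
tcp_rot: [-3.14, -0.003, 2.806]
ft_force: [0.6, 0.5, -1.6]
gripper_width: 0.0204
gripper_force: 59.6
```

```bash
python3 - <<'E'
from h import *
s=read_state();p,d=snapshot("wrist");np.savez("w3.npz",p=p,d=d,rot=s["tcp_rot"],pos=s["tool_pos"]);cv2.imwrite("pics/w3.png",p[:,:,::-1]);print(s["tool_pos"],s["tcp_rot"])
E
```

```text
[0.57687168 0.0654185  0.2278621 ] [-3.13988089e+00 -2.54326856e-03  2.80639055e+00]
```

View pics/w3.png

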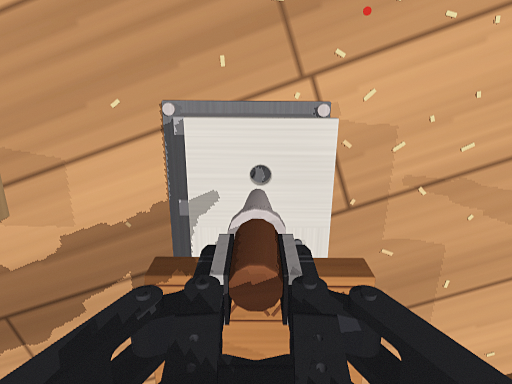

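The hole is at about (260,175), with the carrier's front edge running from (187,118) to (337,120). The tool is aligned with the jig to within 1 degree.

```bash
python3 - <<'E'
from h import *
w=np.load("w3.npz");s={"tcp_rot":w["rot"],"tool_pos":w["pos"]};c,T=camT("wrist",s);P=pose(s)
g=cv2.cvtColor(w["p"],cv2.COLOR_RGB2GRAY);m=(g<150).astype(np.uint8);m[:155]=0;m[189:]=0;m[:,:235]=0;m[:,285:]=0
k=max(cv2.findContours(m,0,2)[0],key=cv2.contourArea);print(cv2.boundingRect(k),cv2.minEnclosingCircle(k))
tl=lambda uv,z:(1e3*np.linalg.inv(P)@np.r_[cast(c,T,uv,z),1]).round(1)[:3]
print(tl(cv2.minEnclosingCircle(k)[0],.068))
a,b=tl((168,109),.02),tl((324,110),.02);print(a,b)
a,b=tl((187,118),.068),tl((337,120),.068);print(a,b)
E
```

```text
(250, 165, 21, 20) ((260.1499938964844, 174.5), 10.453454971313477)
[ -3.1   3.1 159.8]
[ 49.2 -86.1 208.1] [ 48.3  65.7 207.9]
[ 46.2 -58.5 160.1] [ 44.6  67.4 159.9]
```

Call:
step_arm:
  deltas:
    - [[-5.4, 2.5, 15], 0]
    - [[-5.4, 2.5, 35], 0]
    - [[-5.4, 2.5, 52], 0]
    - [[-5.4, 2.5, 60], 0]
    - [[-5.4, 2.5, 60], 0]

```text
time_s: 5.97
tool_pos: [0.5816, 0.0653, 0.1666]
tcp_rot: [-3.14, -0.005, 2.805]
ft_force: [-0.3, 0.6, -1.0]
gripper_width: 0.0205
gripper_force: 59.6
```

```bash
python3 - <<'E'
from h import *
s=read_state();p,d=snapshot("wrist");np.savez("w4.npz",p=p,d=d,rot=s["tcp_rot"],pos=s["tool_pos"]);print(s["tool_pos"],s["tcp_rot"],s["ft_force"])
cv2.imwrite("pics/w4.png",cv2.resize(p[150:300,170:340,::-1],None,fx=4,fy=4,interpolation=2))
E
```

```text
[0.58156525 0.0653028  0.16664779] [-3.13954626 -0.00514694  2.80469642] [-0.25315637  0.64624482 -1.04913122]
```

View pics/w4.png

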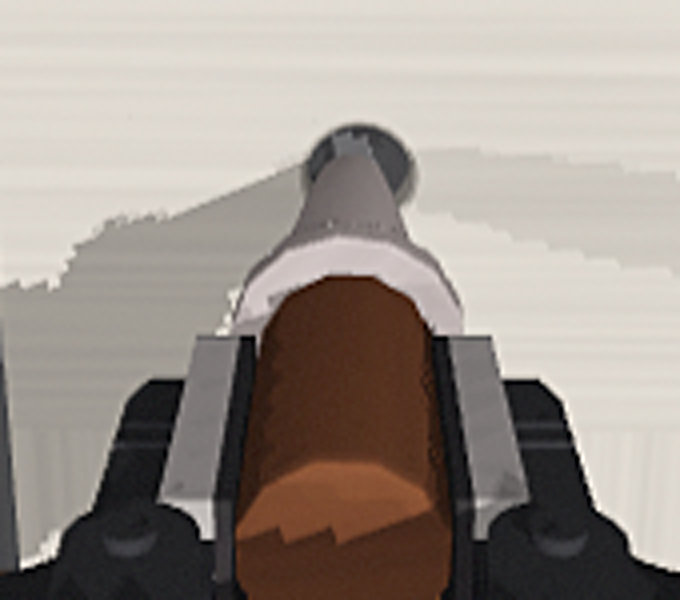

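The close crop shows the tip over the hole. The hole's centre is at about (259.6,194.5) in full-picture pixels and the tip's far edge is near (258,184).

```bash
python3 - <<'E'
from h import *
w=np.load("w4.npz");s={"tcp_rot":w["rot"],"tool_pos":w["pos"]};c,T=camT("wrist",s);P=pose(s)
tl=lambda uv,z:(1e3*np.linalg.inv(P)@np.r_[cast(c,T,uv,z),1]).round(1)[:3]
print(tl((245.3,195),.068),tl((274,195),.068),tl((259.6,180.7),.068), "tip far",tl((258.3,184.5),.0797),"tipcol",tl((258.3,188),.0797))
E
```

```text
[-0.4 -8.3 98.7] [-0.4 12.  98.6] [10.2  1.8 98.7] tip far [11.2  0.8 87. ] tipcol [ 8.7  0.8 87. ]
```

Call:
step_arm:
  deltas:
    - [[-2, 1, 0], 0]
    - [[-2, 1, 6], 0]
    - [[-2, 1, 12], 0]
    - [[-2, 1, 17], 0]
    - [[-2, 1, 20], 0]

```text
time_s: 6.43
tool_pos: [0.5856, 0.0668, 0.1486]
tcp_rot: [-3.141, -0.001, 2.807]
ft_force: [0.0, 0.2, -0.6]
gripper_width: 0.0207
gripper_force: 59.6
```

Call:
step_arm:
  deltas:
    - [[0, 0, 0], 0]
    - [[0, 0, 2], 0]
    - [[0, 0, 4], 0]
    - [[0, 0, 5], 0]
    - [[0, 0, 5], 0]

```text
time_s: 6.85
tool_pos: [0.5859, 0.0668, 0.1441]
tcp_rot: [-3.141, -0.0, 2.806]
ft_force: [0.0, 0.1, -1.2]
gripper_width: 0.0205
gripper_force: 59.6
```

Call:
step_arm:
  deltas:
    - [[0, 0, 1], 0]
    - [[0, 0, 2], 0]
    - [[0, 0, 3], 0]
    - [[0, 0, 4], 0]
    - [[0, 0, 4], 0]

```text
time_s: 7.27
tool_pos: [0.5868, 0.0667, 0.1434]
tcp_rot: [3.141, 0.002, 2.807]
ft_force: [-4.0, -0.4, 12.2]
gripper_width: 0.0205
gripper_force: 61.3
```

Call:
step_arm:
  deltas:
    - [[0, -1, 0], 0]
    - [[0, -2, 0], 0]
    - [[0, -3, 0], 0]
    - [[0, -4, 0], 0]
    - [[0, -5, 0], 0]

```text
time_s: 7.68
tool_pos: [0.5864, 0.065, 0.1434]
tcp_rot: [3.132, 0.002, 2.808]
ft_force: [-0.7, 6.3, 8.6]
gripper_width: 0.0205
gripper_force: 61.5
```

Call:
step_arm:
  deltas:
    - [[0, -1, 0], 0]
    - [[0, -2, 0], 0]
    - [[0, -3, 0], 0]
    - [[0, -4, 0], 0]
    - [[0, -5, 0], 0]

```text
time_s: 8.1
tool_pos: [0.5856, 0.0619, 0.1434]
tcp_rot: [3.128, 0.003, 2.809]
ft_force: [0.1, 11.1, 7.1]
gripper_width: 0.0203
gripper_force: 62.3
```

Call:
step_arm:
  deltas:
    - [[0, -1, 1], 0]
    - [[0, -2, 2], 0]
    - [[0, -3, 2], 0]
    - [[0, -4, 2], 0]
    - [[0, -5, 2], 0]

```text
time_s: 8.52
tool_pos: [0.5853, 0.0595, 0.1433]
tcp_rot: [3.121, 0.004, 2.81]
ft_force: [-0.1, 15.5, 13.8]
gripper_width: 0.0208
gripper_force: 64.4
```

Call:
step_arm:
  deltas:
    - [[0, -1, 0], 0]
    - [[0, -2, 0], 0]
    - [[0, -3, 0], 0]
    - [[0, -4, 0], 0]
    - [[0, -4, 0], 0]

```text
time_s: 8.93
tool_pos: [0.5835, 0.0548, 0.1431]
tcp_rot: [3.124, 0.004, 2.81]
ft_force: [-1.3, 13.3, 14.1]
gripper_width: 0.0206
gripper_force: 64.5
```

Call:
step_arm:
  deltas:
    - [[0, -1, 0], 0]
    - [[0, -2, 0], 0]
    - [[0, -3, 0], 0]
    - [[0, -4, 0], 0]
    - [[0, -4, 0], 0]

```text
time_s: 9.35
tool_pos: [0.5798, 0.0487, 0.1406]
tcp_rot: [3.132, 0.001, 2.809]
ft_force: [-0.8, 7.4, 5.5]
gripper_width: 0.0206
gripper_force: 61.5
```

Call:
step_arm:
  deltas:
    - [[0, -1, 0], 0]
    - [[0, -2, 0], 0]
    - [[0, -3, 0], 0]
    - [[0, -4, 0], 0]
    - [[0, -4, 0], 0]

```text
time_s: 9.77
tool_pos: [0.579, 0.0461, 0.1404]
tcp_rot: [3.128, 0.0, 2.809]
ft_force: [1.1, 10.5, 5.0]
gripper_width: 0.0203
gripper_force: 62.0
```

The tip dropped about 2.5 mm. I'll ease the side pull and press down to confirm.

Call:
step_arm:
  deltas:
    - [[0, 1, 1], 0]
    - [[0, 1, 2], 0]
    - [[0, 1, 3], 0]
    - [[0, 1, 4], 0]
    - [[0, 1, 5], 0]

```text
time_s: 10.18
tool_pos: [0.5791, 0.0469, 0.1358]
tcp_rot: [3.129, 0.0, 2.809]
ft_force: [-1.6, 11.2, 8.4]
gripper_width: 0.021
gripper_force: 62.1
```

Call:
step_arm:
  deltas:
    - [[0, 1, 1.5], 0]
    - [[0, 1, 3], 0]
    - [[0, 1, 4.5], 0]
    - [[0, 1, 6], 0]
    - [[0, 1, 7], 0]

```text
time_s: 10.6
tool_pos: [0.5791, 0.0481, 0.1287]
tcp_rot: [3.129, -0.001, 2.809]
ft_force: [-2.6, 11.7, 10.0]
gripper_width: 0.0205
gripper_force: 62.0
```

Call:
step_arm:
  deltas:
    - [[0, 0, 1], 0]
    - [[0, 0, 2], 0]
    - [[0, 0, 3], 0]
    - [[0, 0, 4], 0]
    - [[0, 0, 4], 0]

```text
time_s: 11.02
tool_pos: [0.579, 0.0485, 0.1245]
tcp_rot: [3.128, -0.001, 2.809]
ft_force: [-1.1, 12.1, 8.0]
gripper_width: 0.0205
gripper_force: 62.0
```

Call:
step_arm:
  deltas:
    - [[0, 1, 1], 0]
    - [[0, 2, 2.5], 0]
    - [[0, 2, 4], 0]
    - [[0, 2, 5.5], 0]
    - [[0, 2, 6], 0]

```text
time_s: 11.43
tool_pos: [0.5794, 0.0496, 0.1188]
tcp_rot: [3.13, -0.001, 2.809]
ft_force: [-3.6, 10.2, 11.7]
gripper_width: 0.0204
gripper_force: 61.8
```

Call:
step_arm:
  deltas:
    - [[0, 0, 1], 0]
    - [[0, 0, 2], 0]
    - [[0, 0, 3], 0]
    - [[0, 0, 4], 0]
    - [[0, 0, 4], 0]

```text
time_s: 11.85
tool_pos: [0.5793, 0.0499, 0.1154]
tcp_rot: [3.129, -0.001, 2.809]
ft_force: [-3.8, 11.0, 13.3]
gripper_width: 0.0204
gripper_force: 62.3
```

Call:
step_arm:
  deltas:
    - [[0, 1, 1], 0]
    - [[0, 1.5, 2], 0]
    - [[0, 1.5, 3], 0]
    - [[0, 1.5, 4], 0]
    - [[0, 1.5, 4], 0]

```text
time_s: 12.27
tool_pos: [0.5793, 0.0504, 0.111]
tcp_rot: [3.132, -0.002, 2.809]
ft_force: [-3.6, 8.9, 12.2]
gripper_width: 0.0208
gripper_force: 62.1
```

Call:
step_arm:
  deltas:
    - [[0, 0, 1], 0]
    - [[0, 0, 2], 0]
    - [[0, 0, 3], 0]
    - [[0, 0, 4], 0]
    - [[0, 0, 4], 0]

```text
time_s: 12.68
tool_pos: [0.5793, 0.0505, 0.1071]
tcp_rot: [3.132, -0.002, 2.809]
ft_force: [-4.4, 9.6, 13.4]
gripper_width: 0.0207
gripper_force: 62.1
```

Call:
step_arm:
  deltas:
    - [[0, 1, 1], 0]
    - [[0, 1.5, 2], 0]
    - [[0, 1.5, 3], 0]
    - [[0, 1.5, 4], 0]
    - [[0, 1.5, 4], 0]

```text
time_s: 13.1
tool_pos: [0.5792, 0.051, 0.1027]
tcp_rot: [3.134, -0.002, 2.808]
ft_force: [-5.0, 6.3, 12.1]
gripper_width: 0.0204
gripper_force: 61.8
```

Call:
step_arm:
  deltas:
    - [[0, 0, 1], 0]
    - [[0, 0, 2], 0]
    - [[0, 0, 2], 0]
    - [[0, 0, 2], 0]

```text
time_s: 13.43
tool_pos: [0.5794, 0.0511, 0.1026]
tcp_rot: [3.134, -0.002, 2.808]
ft_force: [-9.2, 7.6, 22.1]
gripper_width: 0.0207
gripper_force: 62.7
```

The collar is seated: a hard stop at 0.1026 m, against 0.103 m expected. I'll unload and then release.

Call:
step_arm:
  deltas:
    - [[1, 0.5, -2], 0]
    - [[2, 1, -4], 0]
    - [[2, 1, -4.5], 0]
    - [[2, 1, -4.5], 0]

```text
time_s: 13.77
tool_pos: [0.5786, 0.0514, 0.1031]
tcp_rot: [3.137, 0.0, 2.808]
ft_force: [0.7, 6.5, -0.6]
gripper_width: 0.0207
gripper_force: 59.9
```

Call:
step_arm:
  deltas:
    - [[0.4, 1, 1], 0]
    - [[0.4, 1.8, 1], 0]
    - [[0.4, 1.8, 1], 0]

```text
time_s: 14.02
tool_pos: [0.5787, 0.0516, 0.1027]
tcp_rot: [3.141, 0.001, 2.807]
ft_force: [-1.1, 2.2, 5.4]
gripper_width: 0.0206
gripper_force: 60.8
```

Call:
step_arm:
  deltas:
    - [[0, 0, 0], 0]
    - [[0, 0, 0], 0]
    - [[0, 0, 0], 0]
    - [[0, 0, 0], 0]
    - [[0, 0, 0], 0]
  grip: 0

```text
time_s: 14.43
tool_pos: [0.5779, 0.051, 0.1015]
tcp_rot: [-3.141, -0.0, 2.806]
ft_force: [0.1, -0.4, -0.3]
gripper_width: 0.0795
gripper_force: 0.0
```

Call:
step_arm:
  deltas:
    - [[0, 0, 0], 0]
    - [[0, 0, 0], 0]
    - [[0, 0, 0], 0]
    - [[0, 0, -10], 0]
    - [[0, 0, -20], 0]

```text
time_s: 14.85
tool_pos: [0.5774, 0.0513, 0.1219]
tcp_rot: [-3.141, -0.002, 2.806]
ft_force: [0.3, 0.5, 0.3]
gripper_width: 0.085
gripper_force: 0.0
```

Call:
step_arm:
  deltas:
    - [[0, 0, -25], 0]
    - [[0, 0, -60], 0]
    - [[0, 0, -95], 0]
    - [[0, 0, -110], 0]
    - [[0, 0, -110], 0]

```text
time_s: 15.27
tool_pos: [0.5819, 0.0513, 0.2389]
tcp_rot: [3.138, 0.011, 2.807]
ft_force: [0.1, 0.0, 0.6]
gripper_width: 0.0856
gripper_force: 0.0
```

```bash
python3 - <<'E'
from h import *
s=read_state();p,d=snapshot("wrist");np.savez("w5.npz",p=p,d=d,rot=s["tcp_rot"],pos=s["tool_pos"]);print(s["tool_pos"],s["tcp_rot"],s["ft_force"])
cv2.imwrite("pics/w5.png",p[:,:,::-1])
E
```

```text
[0.58185765 0.05129235 0.23894277] [3.13796884 0.0113299  2.8065584 ] [0.1363507  0.01624081 0.63024206]
```

View pics/w5.png

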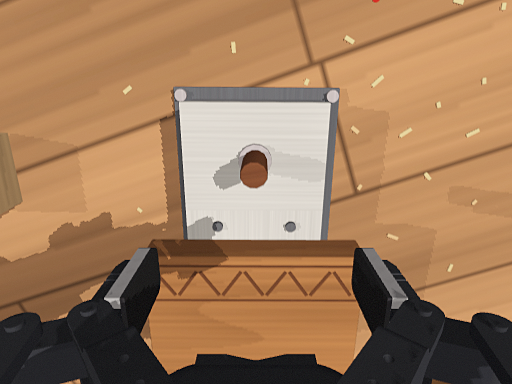

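The pin stands upright with its head at about (254,170) and its collar on the carrier, and the fingers are clear. I'll check the head's height by depth and then hand in.

```bash
python3 - <<'E'
from h import *
w=np.load("w5.npz");s={"tcp_rot":w["rot"],"tool_pos":w["pos"]};c,T=camT("wrist",s);d=w["d"]
def pt(u,v):
    z=np.median(d[v-2:v+3,u-2:u+3]);return (T@np.array([(u-c["cx"])/c["fx"]*z,(v-c["cy"])/c["fy"]*z,z,1]))[2]
h,pl=pt(254,176),np.median([pt(210,125),pt(300,125),pt(210,210),pt(300,210)]);print(h,pl,h-pl)
if abs(h-pl-.072)<.004: print(finish_job())
E
```

```text
0.11926034671997182 0.06892595998106038 0.05033438673891144
```

The head's top stands 50.3 mm above the carrier. The correct seated figure is 28 + 22 = 50 mm, because my 72 mm threshold was an arithmetic slip, so the pin is fully home.

```bash
python3 -c "
from station import *
print(finish_job())"
```

```text
the job is handed in; nothing more can be done
None
```

The pin is fully home and released: its collar is flush on the carrier (head measured 50.3 mm above it against 50 mm expected), it looks upright, contact force read at most about 24 N at each step, and the job was handed in at about 15 s, though no verdict came back.

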